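# Gauge the slicer's guard gap

## Task

Take the orange-handled thickness gauge out of its rack, leaving the other two gauges standing there and the rest of the counter undisturbed, and lower its blade straight down into the narrowing gap between the slicer's two upright plates. Push gently until the blade drags snugly between both plates (a light push of about 4 N), without ramming it tight or poking it out below the plates, and finish still gripping the handle, holding the blade upright and still at that depth.

Things in the scene. Friction and masses are not known exactly. Their poses are not given: they have to be found in the camera images.
- gauge_orange: The gauge to use, 80 g: steel blade 6 mm thick (its x), 24 mm wide (y), 80 mm long, pointing down, under an orange handle block with a white patch, 20 (x) by 30 (y) by 60 mm tall. Origin at the blade tip's centre, z up; the handle spans z 80 to 140 mm. It stands tip down, loose, in a rack slot, its x along the rack's x, and pulls straight up.
- orange_handle (a point): Middle of the orange handle, 110 mm above the blade tip; the place to grip, across the 20 mm thickness (gauge x) or the 30 mm width. Same axes as the gauge.
- gauge_blue: Another gauge, blue handle, 5 mm blade, otherwise alike; origin at its blade tip. Leave it in the rack.
- gauge_black: Another gauge, black handle, 7 mm blade, otherwise alike; origin at its blade tip. Leave it in the rack.
- rack: Fixed white plastic block 60 (x) by 190 (y) by 60 mm tall, origin at the centre of its underside. Three slots in a row along its y, 62 mm apart, 8 by 26 mm and 50 mm deep from the top; the gauges stand in them in any order, tips 10 mm above the table.
- slicer: Fixed table slicer: aluminium base 340 x 220 mm and 42 mm high, white motor housing up to 163 mm high from 95 mm to 195 mm along its +x, round steel knife up to 160 mm high at x = 66 mm; origin on the table directly below the gap between the plates.
- mouth (a point): Centre of the gap's open top, level with both plates' top edges, 162 mm above the table; up to 0.6 mm off the true middle in x. x is across the narrow gap, y along its width, z up: turn the blade's x along this x, either way round, and go straight down. At the top the gap is 12.7 to 14.9 mm wide, unknown each time; the 6 mm blade first touches both plates 33 to 45 mm down.
- plate_a: Steel plate on the -x side of the gap, firmly mounted (gives 0.13 mm/N) on a block that carries both plates and floats up to 12 mm along x on light springs (0.15 N/mm), so it centres itself on the blade. Origin at table height below the gap. Both plates are 60 mm wide, 62 mm tall and lean together downwards, 0.1 mm per mm each; 20 mm of free space below them.
- plate_b (a joint): How far the brass plate on the gap's +x side is pushed outwards, in m: 0 at rest, at most 0.009; spring 2.2 N per mm. Past first touch each mm of depth pushes it 0.16 mm. Snug is about 0.8 to 2.2 mm. Blade and plates rub with a friction coefficient of roughly 0.45 to 0.7: the drag grows by about 0.45 N per mm of depth.
- plate_b_top (a point): Middle of the brass plate's top edge, 162 mm above the table.
- cleaner: Clear bottle with red cap and yellow label, 66 mm wide, 190 mm tall, standing; origin under its centre.
- cup: Clear cup, 80 mm wide, 100 mm tall, standing; origin under its centre.
- tub: Lidded tub, 90 mm wide, 70 mm tall, standing; origin under its centre.
- brush: Green-handled cleaning brush, about 200 mm long, lying at the far edge of the counter, its x along the handle.

How it is judged:
On the way, in this order (a step that is already met when the one before it is completed fails the run):
1. the orange gauge is lifted clear of the rack in the gripper (z of gauge_orange in the frame of rack above 0.065 m and contact force between the fingers and gauge_orange above 2 N), for 0.2 s.
2. its blade tip is between the two plates, at least 20 mm down (z of gauge_orange in the frame of mouth below -0.02 m and x of gauge_orange in the frame of mouth between -0.008 and 0.008 m and y of gauge_orange in the frame of mouth between -0.02 and 0.02 m), for 0.1 s.
At the end, for the whole second after the job is handed in: Still gripped (over 3 N), still, upright (0.15 rad), square (0.2 rad) and within 20 mm of the plates' middle; tip 30 to 64 mm below their top edges; brass plate pushed out 0.7 to 2.4 mm, steel plate pressed with over 0.7 N; the other two gauges in the rack (z of gauge_orange in the frame of mouth between -0.064 and -0.03 m and y of gauge_orange in the frame of mouth between -0.02 and 0.02 m and angle between the x axis of gauge_orange and the x axis of mouth, either way round below 0.2 rad and angle between gauge_orange's own z axis and vertical below 0.15 rad and value of joint plate_b between 0.0007 and 0.0024 m and contact force between gauge_orange and plate_a above 0.7 N and linear speed of gauge_orange below 0.01 m/s and contact force between the fingers and gauge_orange above 3 N and z of each of gauge_blue, gauge_black in the frame of rack below 0.03 m); the arm keeps its last pose, push and grip.
It fails at once if the gauge is rammed against the plates (over 25 N) (contact force between gauge_orange and plate_a above 25 N or value of joint plate_b above 0.007 m).
It fails at once if another gauge is pulled up or out of the rack (distance of any of gauge_blue, gauge_black from where it was at the start of the episode above 0.03 m).
It fails at once if a thing on the counter is pushed away (distance of any of cleaner, cup, tub, brush from where it was at the start of the episode above 0.05 m).
It also fails if it takes over 64 s, if anything falls off the work surface, if the arm or the gripper's body presses on something with over 40 N, if the wrist force passes 120 N, or if a joint passes its speed limit or range.

## Robot

A 6-joint arm with a two-finger parallel gripper is mounted at the origin on the work surface. World frame = base frame: x ahead of the robot, y to its left, z up, the work surface at z = 0. Lengths are in m, angles in rad, forces in N, time in s.
With the tool pointing down it reaches from about 0.35 to 0.775 m from the base axis. Payload 7.3 kg.
Tool frame: the origin (TCP) lies midway between the tips of the shut fingers; the grasp point (between the pads) lies 19 mm behind it; z points along the fingers, y is the direction in which the jaws open and shut (so a half turn about z gives the same grasp; the last joint's range is limited). The gripper opens to 92 mm and grips with 3 to 60 N. Pads are 19 mm wide; open, the fingers measure 130 mm over their backs; the gripper's body (75 mm by 190 mm) begins 47 mm behind the grasp point.
Start: joints at [-1.295, 0.342, 1.524, -0, 1.275, -0.146], TCP at [0.215, -0.479, 0.227] pointing down, gripper open.
Joint ranges: [-2.53, 2.53], [-0.77, 2.02], [0.04, 2.7], [-1, 4.14], [0.28, 2.66], [-3.11, 3.11]. Speed limits (rad/s): [2.57, 2.57, 3.14, 3.14, 3.14, 3.14].

## Interface

Orientations are given as [roll, pitch, yaw] about the fixed x, y, z axes, in that order (R = Rz(yaw) Ry(pitch) Rx(roll)).
In Python, from cell import robot, imaging gives the robot as it stands. The module is installed in compiled form; this text tells all that it offers.
- The arm moves only by the tool send_rows, never from a script. Its argument "plan" is a list of rows, each a list of 3 entries, a list of its own where there are three numbers: the shift along the world's x, y, z in m, then the turn, a rotation vector about the world's x, y, z in rad, then the closure in counts, from 0 (fully open) to 255 (shut). A call has 1 to 20 rows; each row shifts and turns the commanded pose from where the row before left it; what a row does not reach is not made up. A row lasts 1/10 s, in which the tool goes at most 50 mm and 8.59 degrees, less where a joint would pass 70% of its speed; a pose out of reach is approached as far as the arm can. A call is refused whole if a number of a shift passes 0.05 or a number of a turn 0.15, either way. A call with a gripper value outside its range is refused whole. The fingers move at their own pace and stop on an object; "newtons" is the grip in N (left out, the last holds). Time passes only in rows, so rows that do not move let the fingers close. It gives the time, the measured TCP pose, the force and the opening at its end, in the units of the state.
- robot.observe(): the state, without advancing time (a new reading comes with each control period).
- imaging.read_camera(name): name is "scene" or "side" or "wrist"; returns a dict with "pixels" (480x640x3 uint8, red, green, blue), "fx", "fy", "cx", "cy" (pixels), "dist_coeffs" ([k1, k2, p1, p2, k3] as OpenCV has them; the pictures are not rectified), "world_from_camera" (4x4, takes a point from camera to world coordinates). Camera axes: x right, y down, z forward; pixel columns grow to the right and rows downward; lengths in m; the calibration is good to about 2 mm. A picture is of the moment at which its call begins. There is no depth.
- robot.hand_in(): hands the job in, once; it reports no verdict.
The state is a dict: "time": time; "qpos": joint angles; "qvel": joint speeds; "joint_efforts": joint torques, N m; "tool_pos": TCP position; "tool_rot": TCP orientation; "contact_force": force on the tool from outside, world axes, zero at the start; "torque": the same for the moment, N m; "opening": finger opening in m.
Only numpy, scipy, OpenCV 4.12 (cv2) and the standard library are available. Lean on these libraries where they do the work, as an engineer would, in place of code of your own. Each camera call takes 0.05 s, during which the arm holds its last target.

## Working session

There is one attempt and no reset: what is moved stays moved. The work goes in short steps, Python scripts to look and compute and a tool call to move; the robot and the scene stay as the last step left them, time stands still between calls to the robot, and variables do not carry over. Pictures are saved under pics/ and viewed, and the job is handed in when it is done.

Besides the shell and the picture viewer there is one more tool, called after "Call:" as name(argument=value, ...) on one line, values as JSON. send_rows: Moves the arm, as the interface text tells. Its arguments: {"type":"object","properties":{"plan":{"type":"array"},"newtons":{"type":"number"}},"required":["plan"]}

```bash
mkdir -p pics; cat > h.py <<'E'
import numpy as np,cv2,pickle
from cell import robot,imaging
def shot(n,tag):
    c=imaging.read_camera(n); pickle.dump(c,open(f'pics/{tag}.pkl','wb'))
    cv2.imwrite(f'pics/{tag}.png',c['pixels'][:,:,::-1]); return c
def K(c): return np.array([[c['fx'],0,c['cx']],[0,c['fy'],c['cy']],[0,0,1.]])
def ray(c,u,v):
    p=cv2.undistortPoints(np.array([[[u,v]]],float),K(c),np.array(c['dist_coeffs']))[0,0]
    T=np.array(c['world_from_camera']); return T[:3,3],T[:3,:3]@np.array([p[0],p[1],1.])
def atz(c,u,v,z):
    o,d=ray(c,u,v); return o+d*(z-o[2])/d[2]
def proj(c,P):
    T=np.linalg.inv(np.array(c['world_from_camera']))
    r,_=cv2.Rodrigues(T[:3,:3]); return cv2.projectPoints(np.array(P,float).reshape(-1,1,3),r,T[:3,3],K(c),np.array(c['dist_coeffs']))[0][:,0]
def load(t): return pickle.load(open(f'pics/{t}.pkl','rb'))
E
python3 -c "
from h import *
for n in ['scene','side','wrist']:
    c=shot(n,n+'0'); print(n,np.round(c['world_from_camera'],3).tolist(),c['fx'])
print(robot.observe())"
```

```text
scene [[-0.632, 0.542, -0.554, 1.142], [0.775, 0.445, -0.449, 0.48], [0.004, -0.713, -0.701, 0.888], [0.0, 0.0, 0.0, 1.0]] 458.60486107510445
side [[-0.771, -0.5, 0.394, 0.045], [-0.636, 0.605, -0.479, 0.57], [0.001, -0.62, -0.784, 1.078], [0.0, 0.0, 0.0, 1.0]] 485.535729674098
wrist [[0.411, -0.883, -0.226, 0.275], [-0.912, -0.399, -0.1, -0.452], [-0.002, 0.247, -0.969, 0.383], [0.0, 0.0, 0.0, 1.0]] 382.15619198611796
{'time': 0.15, 'qpos': array([-1.29501000e+00,  3.42581852e-01,  1.52477090e+00,  2.17948681e-05,
        1.27539777e+00, -1.46009591e-01]), 'qvel': array([ 0.00122038, -0.00263722, -0.00453863,  0.00036145, -0.00142975,
       -0.00017871]), 'joint_efforts': array([ 1.85102244e-04, -4.31472516e+01, -2.44353569e+01,  7.17907702e-02,
        5.38063806e-02, -9.91149886e-05]), 'tool_pos': array([ 0.21487641, -0.4786932 ,  0.22620397]), 'tool_rot': array([-3.14045014e+00, -1.89081560e-04,  4.21789448e-01]), 'contact_force': array([ 0.19337289, -0.61222484, -0.21519737]), 'torque': array([-0.0112468 , -0.00605893, -0.00671633]), 'opening': 0.09179722404703523}
```

View pics/scene0.png

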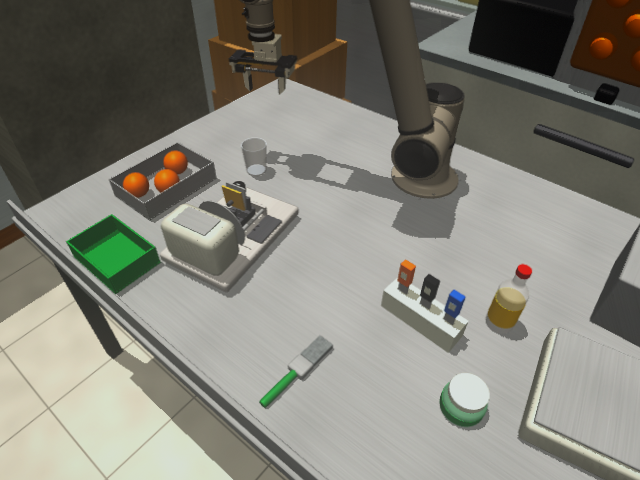

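View pics/side0.png

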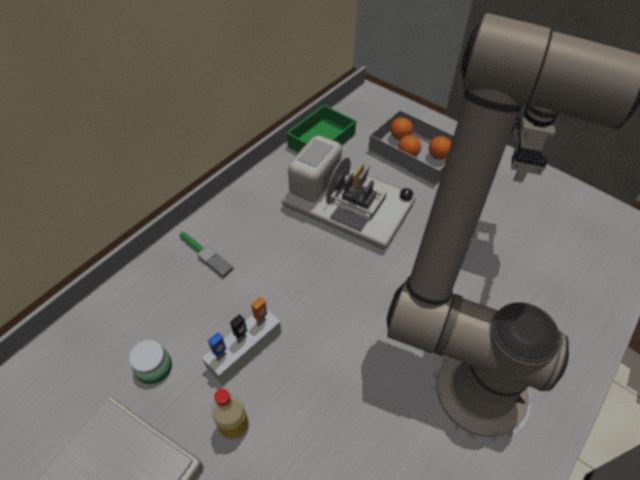

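View pics/wrist0.png

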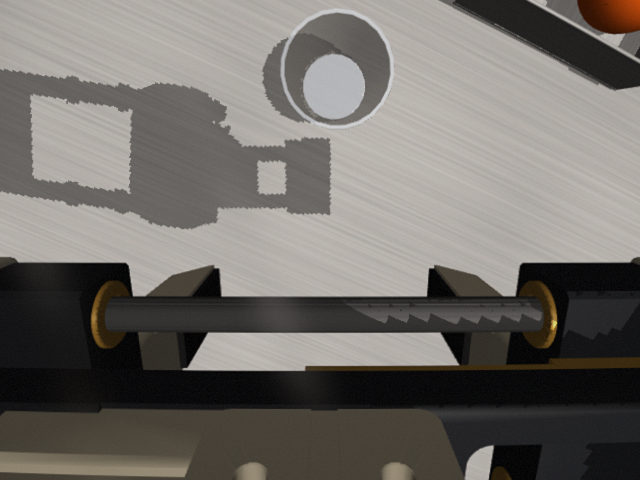

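The scene view shows the orange handle at about (406,272), with the black gauge at (430,290) and the blue at (455,303). The slicer's brass plate is at about (236,196). I'll zoom in on both areas.

```bash
python3 -c "
from h import *
a=cv2.imread('pics/scene0.png');b=cv2.imread('pics/side0.png')
def z(i,x,y,w,h): return cv2.resize(i[y:y+h,x:x+w],(400,300),interpolation=cv2.INTER_CUBIC)
o=np.vstack([np.hstack([z(a,370,245,120,90),z(a,190,170,120,90)]),np.hstack([z(b,190,280,120,90),z(b,310,140,120,90)])])
cv2.imwrite('pics/zoom0.png',o)
s=load('scene0');d=load('side0')
def tri(p,q):
    A=[];
    o1,d1=ray(s,*p);o2,d2=ray(d,*q)
    k=np.linalg.lstsq(np.stack([d1,-d2],1),o2-o1,rcond=None)[0]
    P,Q=o1+k[0]*d1,o2+k[1]*d2;return (P+Q)/2,np.linalg.norm(P-Q)
print('orange top',tri((407,264),(259,301)),'blue',tri((456,294),(217,337)))
"
```

```text
orange top (array([0.49261333, 0.20981623, 0.14862082]), np.float64(0.0028503510440486446)) blue (array([0.5004102 , 0.33234534, 0.14849978]), np.float64(0.003040027994982037))
```

View pics/zoom0.png

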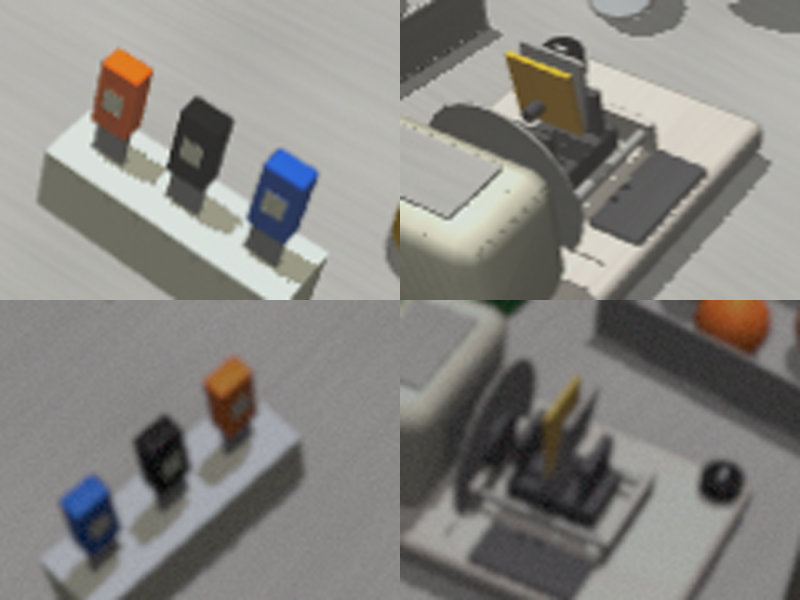

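```bash
python3 -c "
from h import *
s=load('scene0');d=load('side0')
for p in [(221.8,185.8),(246,194)]: print(atz(s,*p,.162))
for p in [(221.8+5,182.5),(250,192)]: print('steel',atz(s,*p,.162))
for p in [(310+(577-400)/3.33,140+78/3.33),(310+(545-400)/3.33,140+118/3.33)]: print(atz(d,*p,.162))
print(atz(s,*((370+120/3.33,245+60/3.33)),.15))
"
```

```text
[ 0.5723697  -0.29220479  0.162     ]
[ 0.55646461 -0.22015577  0.162     ]
steel [ 0.55476664 -0.29245185  0.162     ]
steel [ 0.54442948 -0.21806304  0.162     ]
[ 0.56810685 -0.29163492  0.162     ]
[ 0.56032649 -0.2361232   0.162     ]
[0.49313167 0.20868018 0.15      ]
```

Call:
send_rows(plan=[[[0.01,0,0.03],[0,0,0.1],0],[[0.03,0.012,0.01],[0,0,0.1],0],[[0.035,0.016,0],[0,0,0.125],0],[[0.035,0.016,0],[0,0,0.125],0],[[0.035,0.016,0],[0,0,0.125],0],[[0.035,0.016,0],[0,0,0.125],0],[[0.035,0.016,0],[0,0,0.125],0],[[0.035,0.016,0],[0,0,0.125],0],[[0.035,0.015,0],[0,0,0.125],0],[[0.035,0.015,0],[0,0,0.125],0],[[0.03,0.015,0],[0,0,0.123],0],[[0,0,0],[0,0,0],0],[[0,0,0],[0,0,0],0]])

```text
time: 1.45
tool_pos: [0.5651, -0.3255, 0.2659]
tool_rot: [-3.14, -0.001, 1.745]
contact_force: [-0.2, -0.2, 1.0]
opening: 0.092
```

```bash
python3 -c "
from h import *
c=shot('wrist','w1'); print(np.round(c['world_from_camera'],4).tolist())
print(robot.observe()['tool_pos'],robot.observe()['tool_rot'])"
```

```text
[[0.9845, 0.1701, 0.0418, 0.5535], [0.1752, -0.9542, -0.2424, -0.2604], [-0.0014, 0.2459, -0.9693, 0.4228], [0.0, 0.0, 0.0, 1.0]]
[ 0.56445107 -0.32611137  0.26619462] [-3.14052813e+00 -5.36811861e-04  1.74368632e+00]
```

View pics/w1.png

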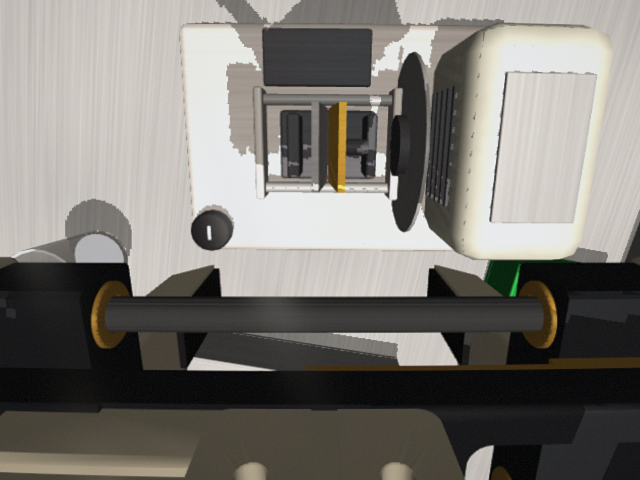

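```bash
python3 -c "
import cv2
a=cv2.imread('pics/w1.png')[90:205,260:410]
cv2.imwrite('pics/w1z.png',cv2.resize(a,(750,575),interpolation=cv2.INTER_NEAREST))"
```

```text
(no output)
```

View pics/w1z.png

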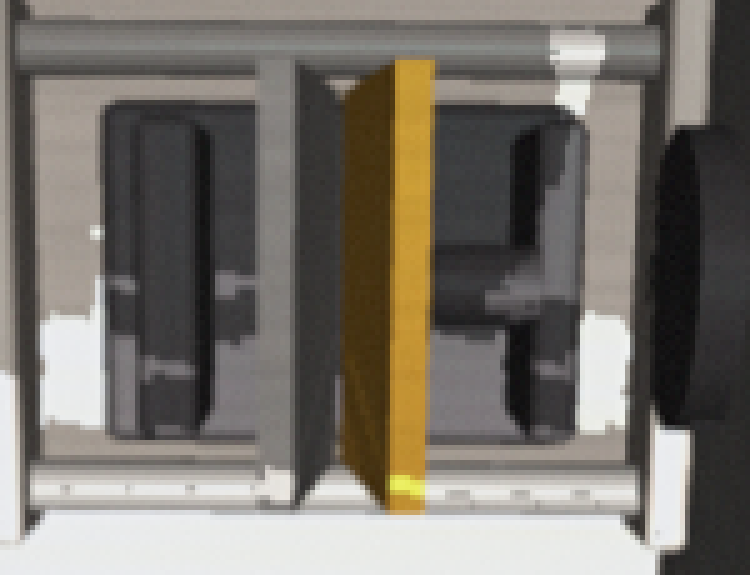

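```bash
python3 -c "
from h import *
c=load('w1')
P=[atz(c,260+x/5-.1,90+y/5-.1,.162) for x,y in [(296,60),(294,507),(395,60),(388,512)]]
print(np.round(P,4)); m=np.mean(P,0); print('mouth',m)
d=(P[0]-P[1]+P[2]-P[3]); print('yaw of y',np.arctan2(d[1],d[0]), [np.arctan2(*(P[i]-P[i+1])[[1,0]]) for i in (0,2)], [np.linalg.norm(P[i]-P[i+1]) for i in (0,2)])
print('base edges (z=.042)')
Q=[atz(c,*p,.042) for p in [(181,27),(193,247),(435,249)]]; print(Q,np.arctan2(*(Q[2]-Q[1])[[1,0]]))
"
```

```text
[[ 0.5465 -0.2404  0.162 ]
 [ 0.5563 -0.298   0.162 ]
 [ 0.5592 -0.2381  0.162 ]
 [ 0.5692 -0.2965  0.162 ]]
mouth [ 0.55780037 -0.26824359  0.162     ]
yaw of y 1.7396171818357136 [np.float64(1.7393783787623829), np.float64(1.739853207187204)] [np.float64(0.05849544131493486), np.float64(0.059183859151414366)]
base edges (z=.042)
[array([ 0.40722129, -0.18795331,  0.042     ]), array([ 0.43856787, -0.39567378,  0.042     ]), array([ 0.68733495, -0.35349882,  0.042     ])] 0.16793911045733625
```

The wrist view shows the gap clearly: steel plate inner edge at u≈319, brass at u≈338, rows 102 to 192. That puts the mouth at about (0.558, -0.268). Next I'll move over the rack.

Call:
send_rows(plan=[[[-0.003,0.02,0],[0,0,-0.02],0],[[-0.007,0.043,0],[0,0,-0.02],0],[[-0.007,0.043,0],[0,0,-0.02],0],[[-0.007,0.043,0],[0,0,-0.02],0],[[-0.007,0.043,0],[0,0,-0.02],0],[[-0.007,0.043,0],[0,0,-0.02],0],[[-0.007,0.043,0],[0,0,-0.02],0],[[-0.007,0.043,0],[0,0,-0.02],0],[[-0.007,0.043,0],[0,0,-0.02],0],[[-0.007,0.043,0],[0,0,-0.02],0],[[-0.007,0.043,0],[0,0,-0.02],0],[[-0.003,0.02,0],[0,0,-0.016],0],[[0,0,0],[0,0,0],0],[[0,0,0],[0,0,0],0]])

```text
time: 2.9
tool_pos: [0.4888, 0.1429, 0.2669]
tool_rot: [3.141, 0.001, 1.508]
contact_force: [-0.8, -0.5, -0.3]
opening: 0.0917
```

```bash
python3 -c "
from h import *
c=shot('wrist','w2'); print(np.round(c['world_from_camera'],4).tolist())
print(robot.observe()['tool_pos'],robot.observe()['tool_rot'])
cv2.imwrite('pics/w2z.png',cv2.resize(c['pixels'][0:280,210:560,::-1],None,fx=2,fy=2,interpolation=cv2.INTER_NEAREST))"
```

```text
[[0.9982, -0.0588, -0.0148, 0.4925], [-0.0607, -0.9671, -0.247, 0.209], [0.0002, 0.2474, -0.9689, 0.4237], [0.0, 0.0, 0.0, 1.0]]
[0.48902376 0.14249497 0.26686396] [3.14122064e+00 6.29682978e-04 1.50721203e+00]
```

View pics/w2.png

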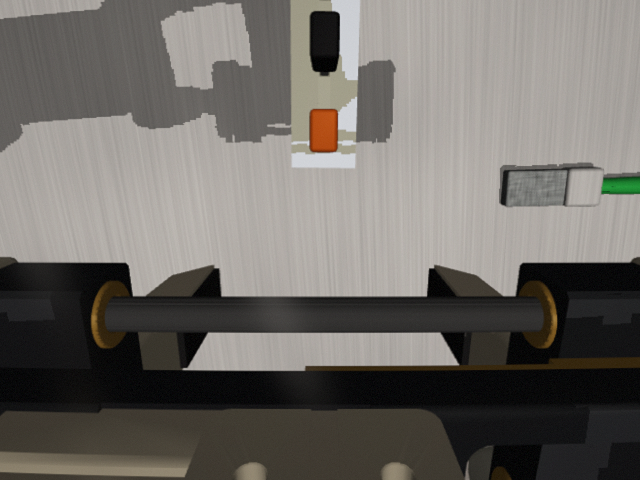

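View pics/w2z.png

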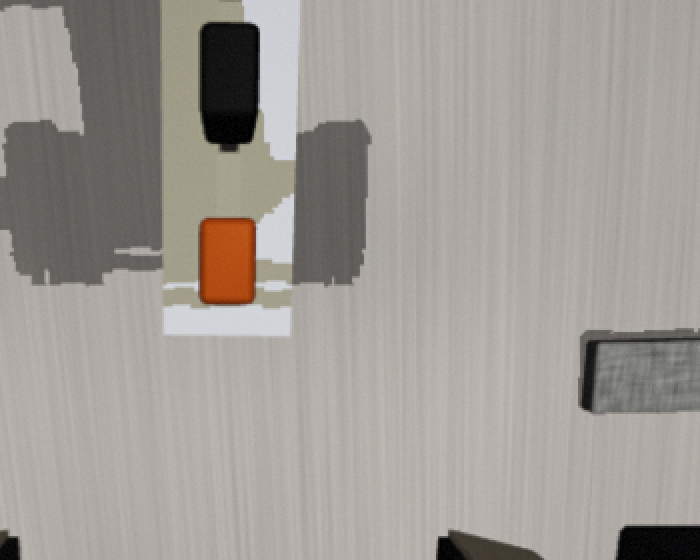

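```bash
python3 -c "
from h import *
c=load('w2')
g=lambda x,y,z: atz(c,210+x/2-.25,y/2-.25,z)
print('orange',g(227.5,261,.15), 'black',g(230,64,.15) )
L=[g(163,334,.06),g(162,5,.06)];R=[g(291,334,.06),g(300,5,.06)]
print(np.round(L,4),np.round(R,4),[np.arctan2(*(a[1]-a[0])[[1,0]]) for a in (L,R)])
O=[g(200,230,.15),g(200,295,.15),g(255.5,230,.15),g(255.5,295,.15)]
print(np.round(O,4))
print('blk top front corners',g(200,25,.15),g(259,25,.15),g(203,110,.15),g(258,110,.15))
h=load('scene0'); print(atz(h,(370+120/3.33),245+62/3.33,.15))
"
```

```text
orange [0.49262554 0.21183619 0.15      ] black [0.49727558 0.27465605 0.15      ]
[[0.4603 0.1813 0.06  ]
 [0.471  0.3215 0.06  ]] [[0.5205 0.1777 0.06  ]
 [0.5303 0.318  0.06  ]] [np.float64(1.494239763030766), np.float64(1.5008817390548799)]
[[0.4838 0.2227 0.15  ]
 [0.4823 0.2009 0.15  ]
 [0.5029 0.2216 0.15  ]
 [0.5017 0.1997 0.15  ]]
blk top front corners [0.48823897 0.28699313 0.15      ] [0.50740242 0.28583071 0.15      ] [0.48746161 0.26107953 0.15      ] [0.50572146 0.25997198 0.15      ]
[0.49466287 0.2096093  0.15      ]
```

Call:
send_rows(plan=[[[0.0036,0.035,0],[0,0,-0.009],0],[[0,0.0343,0],[0,0,0],0],[[0,0,-0.04],[0,0,0],0],[[0,0,-0.04],[0,0,0],0],[[0,0,-0.035],[0,0,0],0],[[0,0,-0.02],[0,0,0],0],[[0,0,-0.01],[0,0,0],0],[[0,0,0],[0,0,0],0],[[0,0,0],[0,0,0],0]], newtons=30)

```text
time: 3.85
tool_pos: [0.4936, 0.2127, 0.1228]
tool_rot: [3.14, -0.0, 1.499]
contact_force: [0.2, 0.2, -0.3]
opening: 0.0916
```

```bash
python3 -c "
from h import *
c=shot('wrist','w3'); shot('scene','s3');shot('side','d3')
o=np.vstack([np.hstack([cv2.resize(load(t)['pixels'][y:y+120,x:x+160,::-1],(400,300)) for t,x,y in [('s3',340,200),('d3',180,230)]]),np.hstack([cv2.resize(c['pixels'][:,:,::-1],(400,300))]*2)])
cv2.imwrite('pics/z3.png',o)
print(robot.observe()['tool_pos'],robot.observe()['tool_rot'])"
```

```text
[0.49343567 0.2133007  0.1230984 ] [ 3.13900025e+00 -8.27600677e-04  1.49949094e+00]
```

View pics/z3.png

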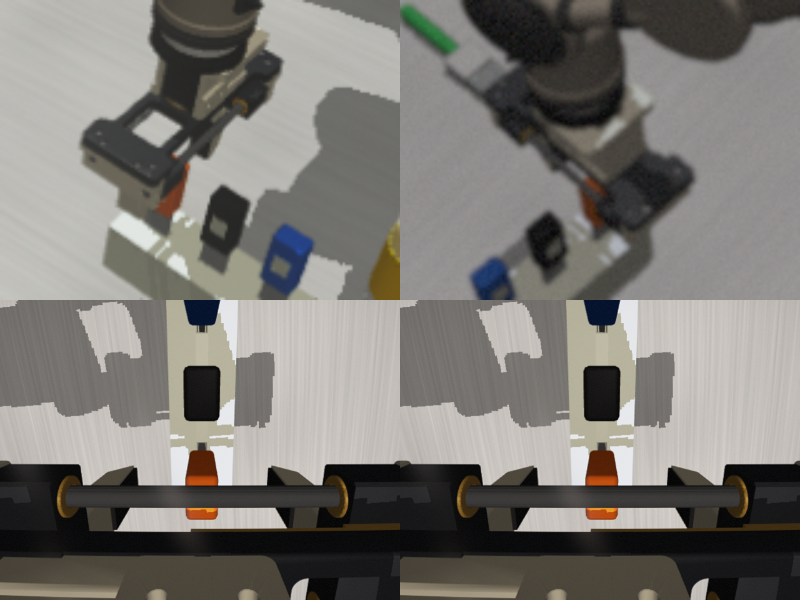

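The handle is centred between the open fingers (about u=322 in full-size pixels). I'll go down the last 22 mm and close.

Call:
send_rows(plan=[[[-0.0006,-0.001,-0.015],[0,0,0],0],[[0,0,-0.007],[0,0,0],0],[[0,0,0],[0,0,0],0],[[0,0,0],[0,0,0],255],[[0,0,0],[0,0,0],255],[[0,0,0],[0,0,0],255],[[0,0,0],[0,0,0],255],[[0,0,0],[0,0,0],255],[[0,0,0],[0,0,0],255],[[0,0,0],[0,0,0],255],[[0,0,0],[0,0,0],255],[[0,0,0],[0,0,0],255]], newtons=30)

```text
time: 5.2
tool_pos: [0.492, 0.2123, 0.0997]
tool_rot: [3.142, 0.0, 1.5]
contact_force: [-0.9, -0.7, 0.3]
opening: 0.0241
```

```bash
python3 -c "
from h import *
s=robot.observe();print(s['tool_pos'],s['tool_rot'],s['contact_force'],s['torque'],s['opening'])"
```

```text
[0.49195576 0.21230108 0.09971925] [3.14153795e+00 4.92629896e-05 1.49981739e+00] [-0.92376395 -0.73315664  0.29599169] [ 0.06247347 -0.13333282 -0.01531362] 0.02407508375018183
```

Call:
send_rows(plan=[[[0,0,0],[0,0,0],255],[[0,0,0],[0,0,0],255],[[0,0,0],[0,0,0],255],[[0,0,0],[0,0,0],255]])

```text
time: 5.6
tool_pos: [0.492, 0.2123, 0.0997]
tool_rot: [3.141, 0.0, 1.5]
contact_force: [0.2, 0.1, -1.3]
opening: 0.0198
```

Call:
send_rows(plan=[[[0,0,0.005],[0,0,0],255],[[0,0,0.01],[0,0,0],255],[[0,0,0.01],[0,0,0],255],[[0,0,0.015],[0,0,0],255],[[0,0,0.02],[0,0,0],255],[[0,0,0.025],[0,0,0],255],[[0,0,0.03],[0,0,0],255],[[0,0,0.03],[0,0,0],255],[[0,0,0.03],[0,0,0],255],[[0,0,0.02],[0,0,0],255],[[0,0,0.005],[0,0,0],255],[[0,0,0],[0,0,0],255],[[0,0,0],[0,0,0],255]])

```text
time: 6.9
tool_pos: [0.4913, 0.2122, 0.2987]
tool_rot: [-3.14, 0.001, 1.5]
contact_force: [0.9, -0.0, -1.8]
opening: 0.02
```

```bash
python3 -c "
from h import *
c=shot('wrist','w4'); shot('scene','s4');shot('side','d4')
o=np.vstack([np.hstack([cv2.resize(load(t)['pixels'][y:y+120,x:x+160,::-1],(400,300)) for t,x,y in [('s4',340,190),('d4',180,230)]]),np.hstack([cv2.resize(c['pixels'][:,:,::-1],(400,300)),cv2.resize(c['pixels'][240:480,160:480,::-1],(400,300))])])
cv2.imwrite('pics/z4.png',o)
s=robot.observe();print(s['tool_pos'],s['tool_rot'],s['contact_force'],s['opening'])"
```

```text
[0.491479   0.21218735 0.29854181] [-3.13937886e+00  8.05399659e-04  1.49983322e+00] [-0.41133367  0.07301103 -1.21978026] 0.01973642857180751
```

View pics/z4.png

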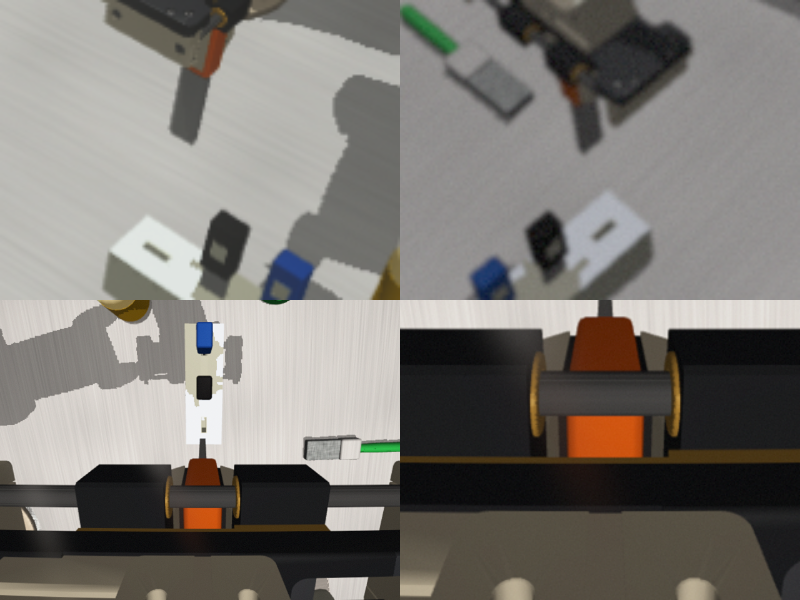

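```bash
python3 -c "
from h import *
c=load('w4');s=robot.observe()
x,y,z=s['tool_pos']; t=1.4998
yv=np.array([np.cos(t),np.sin(t),0]); xv=np.array([np.sin(t),-np.cos(t),0])
tip=np.array([x,y,z-.091])
P=[tip+a*xv+b*yv for a,b in [(-.003,.012),(.003,.012),(0,0)]]+[tip+.012*yv+[0,0,.08]]
for n in ['w4','s4','d4']: print(n,proj(load(n),P+[tip-.012*yv]).round(1).tolist())
cv2.imwrite('pics/z4b.png',np.hstack([cv2.resize(load(n)['pixels'][q:q+60,p:p+60,::-1],(400,400),interpolation=cv2.INTER_NEAREST) for n,p,q in [('w4',295,200),('s4',395,210)]]))"
```

```text
w4 [[320.2, 218.4], [329.2, 218.4], [324.7, 235.9], [324.7, 255.5], [324.6, 253.0]]
s4 [[417.3, 246.9], [415.7, 248.4], [411.8, 244.8], [422.9, 219.1], [407.1, 242.0]]
d4 [[252.6, 292.4], [250.7, 290.7], [255.9, 288.1], [247.8, 269.9], [260.0, 284.7]]
```

View pics/z4b.png

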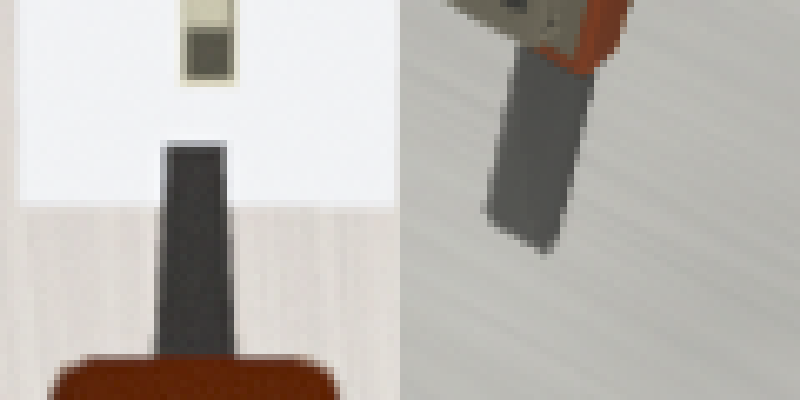

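The gauge is held straight: the tip at wrist (324.5,221) matches the predicted column of 324.7. The other two gauges are still standing. I'll carry it over the mouth.

Call:
send_rows(plan=[[[0.003,-0.02,0],[0,0,0.01],255],[[0.0055,-0.04,0],[0,0,0.02],255],[[0.0055,-0.04,0],[0,0,0.02],255],[[0.0055,-0.04,0],[0,0,0.02],255],[[0.0055,-0.04,0],[0,0,0.02],255],[[0.0055,-0.04,0],[0,0,0.02],255],[[0.0055,-0.04,0],[0,0,0.02],255],[[0.0055,-0.04,0],[0,0,0.02],255],[[0.0055,-0.04,0],[0,0,0.02],255],[[0.0055,-0.04,0],[0,0,0.02],255],[[0.0055,-0.04,0],[0,0,0.02],255],[[0.0055,-0.04,0],[0,0,0.02],255],[[0.0028,-0.02,0],[0,0,0.01],255],[[0,0,0],[0,0,0],255],[[0,0,0],[0,0,0],255]])

```text
time: 8.55
tool_pos: [0.558, -0.2675, 0.2987]
tool_rot: [-3.14, -0.002, 1.739]
contact_force: [-0.8, 0.9, 0.1]
opening: 0.0198
```

```bash
python3 -c "
from h import *
c=shot('wrist','w5'); shot('scene','s5');shot('side','d5')
o=np.vstack([np.hstack([cv2.resize(load(t)['pixels'][y:y+90,x:x+120,::-1],(400,300)) for t,x,y in [('s5',180,130),('d5',300,110)]]),np.hstack([cv2.resize(c['pixels'][:,:,::-1],(400,300)),cv2.resize(c['pixels'][160:280,240:400,::-1],(400,300))])])
cv2.imwrite('pics/z5.png',o)
s=robot.observe();print(s['tool_pos'],s['tool_rot'],s['contact_force'],s['opening'])
c5=load('w5')
print(proj(c5,[[.5465,-.2404,.162],[.5592,-.2381,.162]]), proj(load('s5'),[[.5578,-.2682,.162]]))
"
```

```text
[ 0.55833412 -0.26638308  0.29981927] [ 3.14153156e+00 -3.64687883e-04  1.74111729e+00] [0.30726482 0.71213149 0.24074135] 0.019748382568960502
[[315.4960855  185.22933878]
 [332.27559085 185.07784789]] [[232.40651718 186.74185642]]
```

View pics/z5.png

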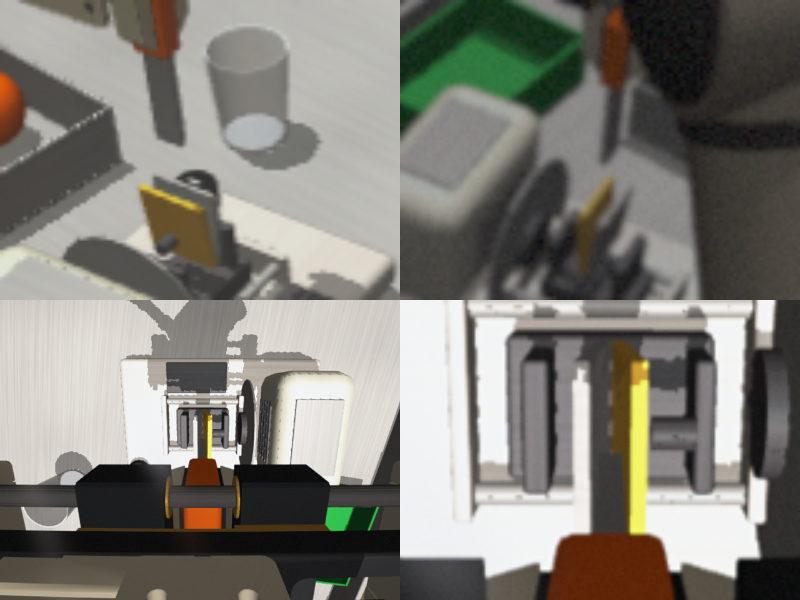

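Call:
send_rows(plan=[[[0,0,-0.015],[0,0,0],255],[[0,0,-0.015],[0,0,0],255],[[0,0,-0.006],[0,0,0],255],[[0,0,0],[0,0,0],255],[[0,0,0],[0,0,0],255]])

```text
time: 9.2
tool_pos: [0.5586, -0.2674, 0.2646]
tool_rot: [3.141, 0.001, 1.74]
contact_force: [0.4, 0.3, -0.5]
opening: 0.0196
```

```bash
python3 -c "
from h import *
c=shot('wrist','w6'); shot('scene','s6')
o=np.hstack([cv2.resize(c['pixels'][170:270,260:380,::-1],(480,400),interpolation=cv2.INTER_NEAREST),cv2.resize(load('s6')['pixels'][140:220,200:264,::-1],(320,400),interpolation=cv2.INTER_NEAREST)])
cv2.imwrite('pics/z6.png',o)
s=robot.observe();print(s['tool_pos'],s['tool_rot'],s['contact_force'],s['opening'])
x,y,z=s['tool_pos']; t=s['tool_rot'][2]
yv=np.array([np.cos(t),np.sin(t),0]); xv=np.array([np.sin(t),-np.cos(t),0])
tip=np.array([x,y,z-.091])
for n in ('w6','s6'): print(proj(load(n),[tip+a*xv+.012*yv for a in (-.003,.003)]),proj(load(n),[[.5465,-.2404,.162],[.5592,-.2381,.162]]))
"
```

```text
[ 0.55863503 -0.2676574   0.26474091] [3.14025111e+00 1.10064404e-03 1.74009832e+00] [ 0.83017889  0.28883822 -1.17126937] 0.020182602540366433
[[319.49629647 219.18517894]
 [328.54357291 219.2030271 ]] [[313.25133355 191.24735702]
 [332.17014137 191.10057485]]
[[236.27065405 184.12750562]
 [234.84464722 185.40119489]] [[243.20063233 188.89896553]
 [240.22240502 191.68647449]]
```

View pics/z6.png

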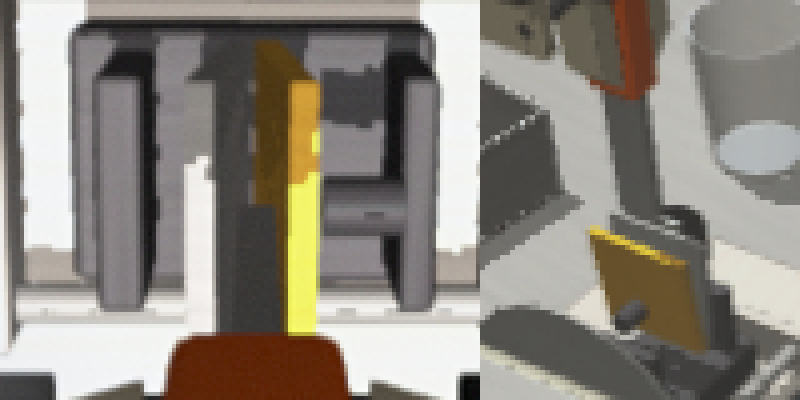

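The blade tip is centred in the gap to within about 0.6 mm: tip columns 320 to 329 against gap edges 314 to 332. I'll nudge it back slightly and go in.

Call:
send_rows(plan=[[[-0.0006,-0.0002,0],[0,0,0],255],[[0,0,0],[0,0,0],255],[[0,0,-0.006],[0,0,0],255],[[0,0,-0.006],[0,0,0],255],[[0,0,-0.006],[0,0,0],255],[[0,0,-0.006],[0,0,0],255],[[0,0,-0.006],[0,0,0],255],[[0,0,-0.005],[0,0,0],255],[[0,0,0],[0,0,0],255],[[0,0,0],[0,0,0],255],[[0,0,0],[0,0,0],255]])

```text
time: 10.4
tool_pos: [0.5578, -0.268, 0.2291]
tool_rot: [3.141, 0.0, 1.74]
contact_force: [-0.7, 0.2, -0.3]
opening: 0.02
```

```bash
cat > f.py <<'E'
from h import *
import sys
F=[];P=[];M=[]
for i in range(12):
    c=imaging.read_camera('wrist'); s=robot.observe(); F.append(s['contact_force']);P.append(s['tool_pos']);M.append(s['torque'])
F=np.array(F);x,y,z=np.mean(P,0)
print('t',s['time'],'F',F.mean(0).round(2),'sd',F.std(0).round(2),'tcp',np.mean(P,0).round(4),'M',np.mean(M,0).round(3),'depth',round((.162-(z-.091))*1e3,1),s['opening'])
E
python3 f.py
python3 -c "
from h import *
c=shot('wrist','w7'); shot('scene','s7')
o=np.hstack([cv2.resize(c['pixels'][170:270,260:380,::-1],(480,400),interpolation=cv2.INTER_NEAREST),cv2.resize(load('s7')['pixels'][140:220,200:264,::-1],(320,400),interpolation=cv2.INTER_NEAREST)])
cv2.imwrite('pics/z7.png',o)"
```

```text
t 11.0 F [-0.07 -0.01 -0.72] sd [0.43 0.26 0.38] tcp [ 0.5577 -0.2679  0.2289] M [ 0.001 -0.101  0.001] depth 24.1 0.019975199965060867
```

View pics/z7.png

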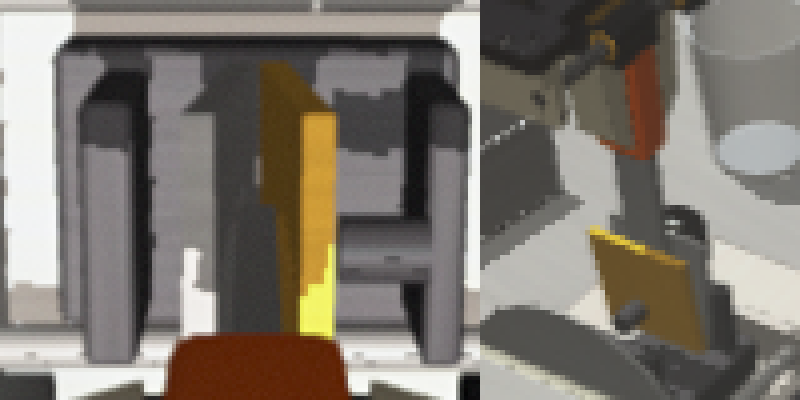

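Call:
send_rows(plan=[[[0,0,-0.003],[0,0,0],255],[[0,0,-0.003],[0,0,0],255],[[0,0,-0.002],[0,0,0],255],[[0,0,0],[0,0,0],255],[[0,0,0],[0,0,0],255]])

```text
time: 11.6
tool_pos: [0.5576, -0.2679, 0.2206]
tool_rot: [-3.142, -0.0, 1.74]
contact_force: [0.5, 0.4, -0.6]
opening: 0.0197
```

```bash
python3 f.py
```

```text
t 12.2 F [ 0.14  0.19 -0.62] sd [0.55 0.37 0.59] tcp [ 0.5577 -0.2679  0.2208] M [-0.004 -0.104  0.008] depth 32.2 0.01988784750146876
```

Call:
send_rows(plan=[[[0,0,-0.002],[0,0,0],255],[[0,0,-0.002],[0,0,0],255],[[0,0,0],[0,0,0],255],[[0,0,0],[0,0,0],255]])

```text
time: 12.6
tool_pos: [0.5576, -0.2679, 0.2166]
tool_rot: [-3.141, -0.0, 1.74]
contact_force: [0.6, -0.8, -0.7]
opening: 0.0202
```

```bash
python3 f.py
```

```text
t 13.2 F [ 0.07  0.08 -0.52] sd [0.52 0.42 0.6 ] tcp [ 0.5577 -0.2679  0.2168] M [-0.007 -0.107  0.003] depth 36.2 0.019981141989972837
```

Call:
send_rows(plan=[[[0,0,-0.0015],[0,0,0],255],[[0,0,-0.0015],[0,0,0],255],[[0,0,0],[0,0,0],255],[[0,0,0],[0,0,0],255]])

```text
time: 13.6
tool_pos: [0.5576, -0.2679, 0.2136]
tool_rot: [-3.142, -0.0, 1.74]
contact_force: [0.3, -0.0, -0.3]
opening: 0.0196
```

```bash
python3 f.py
```

```text
t 14.2 F [-0.03  0.   -0.84] sd [0.35 0.37 0.29] tcp [ 0.5577 -0.2679  0.2138] M [-0.007 -0.114 -0.005] depth 39.2 0.019730423940844854
```

Call:
send_rows(plan=[[[0,0,-0.0015],[0,0,0],255],[[0,0,-0.0015],[0,0,0],255],[[0,0,0],[0,0,0],255],[[0,0,0],[0,0,0],255]])

```text
time: 14.6
tool_pos: [0.5576, -0.2678, 0.2106]
tool_rot: [-3.142, -0.0, 1.74]
contact_force: [0.2, 0.9, -0.8]
opening: 0.0203
```

```bash
python3 f.py
```

```text
t 15.2 F [ 0.08 -0.22 -0.9 ] sd [0.44 0.38 0.49] tcp [ 0.5577 -0.2679  0.2107] M [ 0.027 -0.118 -0.015] depth 42.3 0.019919661466189176
```

```bash
python3 -c "
from h import *
c=shot('wrist','w8'); shot('scene','s8')
o=np.hstack([cv2.resize(c['pixels'][170:270,260:380,::-1],(480,400),interpolation=cv2.INTER_NEAREST),cv2.resize(load('s8')['pixels'][140:220,200:264,::-1],(320,400),interpolation=cv2.INTER_NEAREST)])
cv2.imwrite('pics/z8.png',o)"
```

```text
(no output)
```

View pics/z8.png

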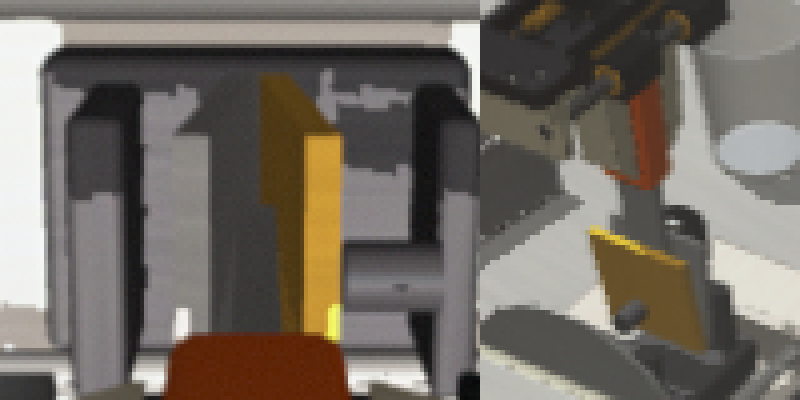

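Call:
send_rows(plan=[[[0,0,-0.001],[0,0,0],255],[[0,0,-0.001],[0,0,0],255],[[0,0,0],[0,0,0],255],[[0,0,0],[0,0,0],255]])

```text
time: 15.7
tool_pos: [0.5576, -0.268, 0.2087]
tool_rot: [-3.142, 0.0, 1.74]
contact_force: [-0.9, 0.8, -1.8]
opening: 0.0198
```

```bash
python3 f.py
```

```text
t 16.3 F [ 0.02 -0.44 -1.22] sd [0.28 0.45 0.55] tcp [ 0.5576 -0.2679  0.2087] M [-0.141 -0.145 -0.001] depth 44.3 0.020024037138956275
```

```bash
python3 f.py; python3 -c "
from h import *
c=shot('wrist','w9'); shot('scene','s9');shot('side','d9')
o=np.vstack([np.hstack([cv2.resize(load(t)['pixels'][y:y+120,x:x+160,::-1],(400,300)) for t,x,y in [('s9',160,110),('d9',280,100)]]),np.hstack([cv2.resize(c['pixels'][:,:,::-1],(400,300)),cv2.resize(c['pixels'][160:280,240:400,::-1],(400,300))])])
cv2.imwrite('pics/z9.png',o)"
```

```text
t 16.9 F [ 0.12 -0.62 -1.1 ] sd [0.5  0.57 0.37] tcp [ 0.5577 -0.2679  0.2087] M [-0.156 -0.144  0.003] depth 44.3 0.019888926644709825
```

View pics/z9.png

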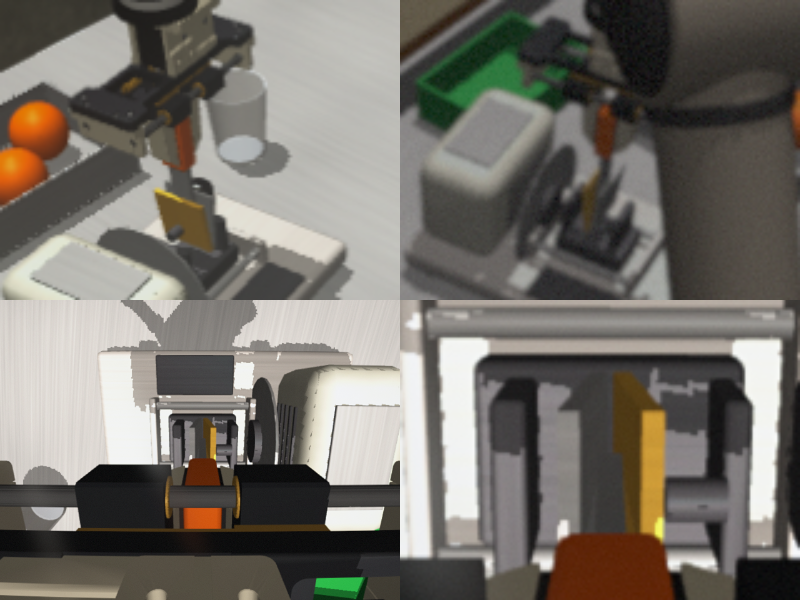

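Small lateral forces are appearing, so the blade is about at first touch. I'll continue in 1 mm steps.

Call:
send_rows(plan=[[[0,0,-0.001],[0,0,0],255],[[0,0,-0.001],[0,0,0],255]])

```text
time: 17.25
tool_pos: [0.5578, -0.2679, 0.207]
tool_rot: [3.141, 0.0, 1.74]
contact_force: [0.3, -0.3, 1.0]
opening: 0.0198
```

```bash
python3 f.py
```

```text
t 17.85 F [-0.07  0.09  0.41] sd [0.45 0.42 0.35] tcp [ 0.5577 -0.2679  0.2068] M [-0.023 -0.122 -0.015] depth 46.2 0.019693231824301084
```

Call:
send_rows(plan=[[[0,0,-0.001],[0,0,0],255],[[0,0,-0.001],[0,0,0],255]])

```text
time: 18.05
tool_pos: [0.5577, -0.2679, 0.2049]
tool_rot: [3.141, 0.0, 1.74]
contact_force: [0.3, 0.9, 2.2]
opening: 0.0202
```

```bash
python3 f.py
```

```text
t 18.65 F [ 0.1  -0.46  0.95] sd [0.65 0.38 0.55] tcp [ 0.5576 -0.2679  0.2047] M [-0.097 -0.145 -0.005] depth 48.3 0.020233633432023324
```

Call:
send_rows(plan=[[[0,0,-0.001],[0,0,0],255],[[0,0,-0.001],[0,0,0],255]])

```text
time: 18.85
tool_pos: [0.5578, -0.2679, 0.203]
tool_rot: [3.141, 0.0, 1.74]
contact_force: [-0.1, -0.4, 2.5]
opening: 0.0201
```

```bash
python3 f.py
```

```text
t 19.45 F [ 0.07 -0.04  2.14] sd [0.53 0.4  0.61] tcp [ 0.5577 -0.2679  0.2028] M [-0.059 -0.134 -0.01 ] depth 50.2 0.020029709578518014
```

Call:
send_rows(plan=[[[0,0,-0.001],[0,0,0],255],[[0,0,-0.0005],[0,0,0],255]])

```text
time: 19.65
tool_pos: [0.5577, -0.2679, 0.2013]
tool_rot: [3.141, 0.0, 1.74]
contact_force: [0.7, 0.4, 3.8]
opening: 0.0197
```

```bash
python3 f.py; python3 -c "
from h import *
c=shot('wrist','w10'); shot('scene','s10');shot('side','d10')
o=np.vstack([np.hstack([cv2.resize(load(t)['pixels'][y:y+90,x:x+120,::-1],(400,300)) for t,x,y in [('s10',180,130),('d10',300,110)]]),np.hstack([cv2.resize(c['pixels'][:,:,::-1],(400,300)),cv2.resize(c['pixels'][160:280,240:400,::-1],(400,300))])])
cv2.imwrite('pics/z10.png',o)"
```

```text
t 20.25 F [-0.05  0.03  2.54] sd [0.42 0.36 0.45] tcp [ 0.5577 -0.2679  0.2012] M [-0.052 -0.15   0.   ] depth 51.8 0.020311672638211577
```

View pics/z10.png

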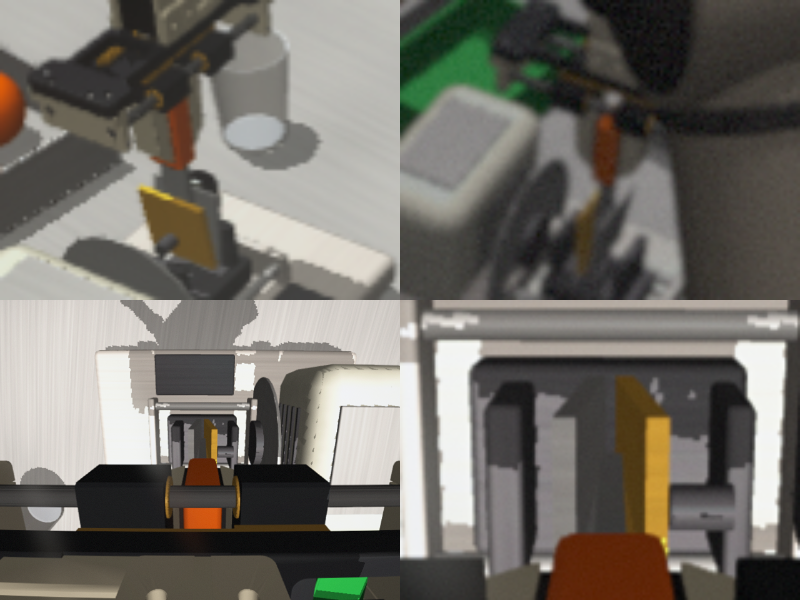

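```bash
python3 -c "
from h import *
im=[]
for n in ('w1','w6','w7','w8','w10'):
    c=load(n)
    # plate far corners rows: project known y corner
    rows=[]
    for k in range(5,26,4):
        # sample at slicer y = +28-k mm
        yd=np.array([-.168,.986,0]);xd=np.array([.986,.168,0]);m=np.array([.5578,-.2682,.162])
        q=[m+yd*(.03-k*1e-3)+xd*a for a in np.arange(-.016,.0161,.00025)]
        uv=proj(c,q).astype(np.float32)
        rows.append(cv2.remap(c['pixels'][:,:,::-1].copy(),uv[None,:,0],uv[None,:,1],cv2.INTER_LINEAR)[0])
    b=np.array(rows); im.append(cv2.resize(b,(774,108),interpolation=cv2.INTER_NEAREST))
cv2.imwrite('pics/gap.png',np.vstack(im))"
```

```text
(no output)
```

View pics/gap.png

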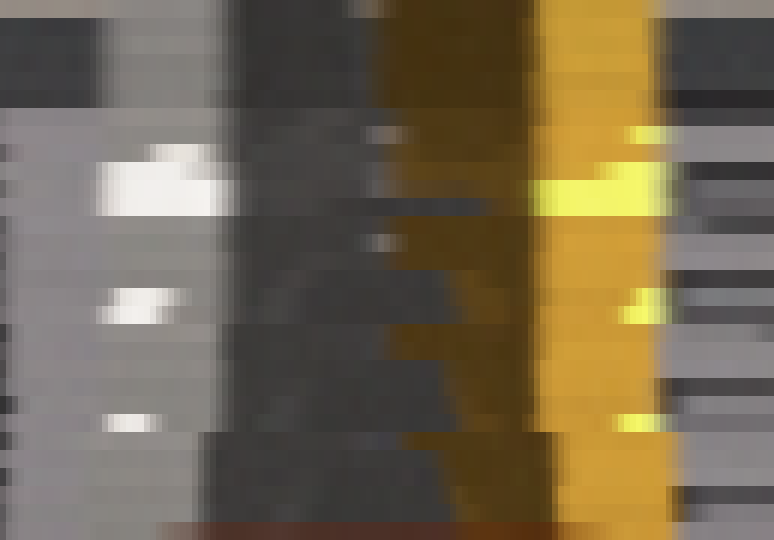

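The gap has opened by about 1.6 to 1.8 mm in total, which fits the force reading: brass plate out about 1.3 mm. I'll go 0.8 mm deeper to centre it in the window.

Call:
send_rows(plan=[[[0,0,-0.0008],[0,0,0],255],[[0,0,0],[0,0,0],255],[[0,0,0],[0,0,0],255],[[0,0,0],[0,0,0],255],[[0,0,0],[0,0,0],255],[[0,0,0],[0,0,0],255]])

```text
time: 21.0
tool_pos: [0.5577, -0.2679, 0.2004]
tool_rot: [3.142, 0.0, 1.74]
contact_force: [-0.3, -0.4, 2.9]
opening: 0.0197
```

```bash
python3 f.py; python3 -c "
from h import *
shot('scene','s11')
print(robot.observe()['tool_rot'],robot.observe()['qvel'].round(4))"
```

```text
t 21.6 F [ 0.14 -0.21  3.25] sd [0.52 0.53 0.31] tcp [ 0.5577 -0.2679  0.2004] M [-0.075 -0.144 -0.006] depth 52.6 0.01984560037343274
[3.14150030e+00 1.94451231e-05 1.73970469e+00] [ 0.0013  0.0001 -0.0009 -0.0006 -0.0008 -0.0005]
```

View pics/s11.png

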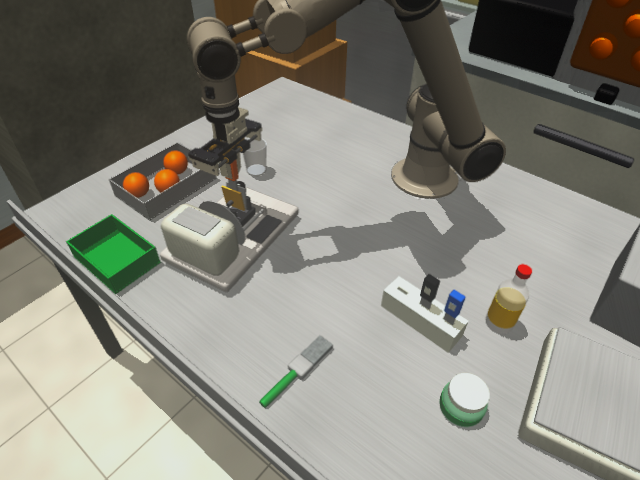

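The net push is 4.0 N. In the scene view, black (430,288) and blue (455,303) are still in the rack and everything else is where it started. I'm handing in.

```bash
python3 -c "
from h import *
print(robot.hand_in())"
```

```text
the job is handed in; nothing more can be done
None
```

I took the orange gauge out of the rack, lowered its blade into the gap between the plates and handed the job in with the gripper still holding it. No verdict was reported.

**Last checks, at about 21.6 s:**
- **Push:** about 4.0 N net (3.25 N measured, plus the gauge's own weight of about 0.75 N).
- **Depth:** the tip is about 52 to 53 mm below the plate tops, roughly 9 mm past first touch.
- **Brass plate:** I estimate it is pushed out about 1.3 to 1.5 mm, inside the snug range. This comes from the force slope, and from the wrist camera, which showed the gap about 1.6 to 1.8 mm wider (both plates together) 0.8 mm before the final depth.
- **Blade:** the tool was vertical to within 0.001 rad and still. The grip was set to 30 N, with the fingers 19.8 mm apart on the 20 mm handle.
- **Rest of the counter:** the black and blue gauges are still in the rack, and nothing else looks moved in the scene picture.

**One disagreement:** the camera measured the gap at about 13.2 mm at the top, which predicts first touch about 36 mm down. The force only showed contact at about 43 mm. If the camera is right, the true depth is nearer 45 mm, still within the 30 to 64 mm allowed. I relied on the force and the plate opening, which agreed with each other.

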